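# Racking freshly painted wooden roundels to dry

### The job

Put the two freshly painted roundels away in the drying rack: slide the thick one into the tall bottom slot and the thin one into the free narrow slot above it, each pushed fully home against the back rods. The paint is wet, so keep them level with the painted face up all the way; do not shove or tip the rack, and leave the roundel already drying in it and everything else on the table where they are.

Things in the scene. Friction and masses are not known exactly. Their poses are not given: they have to be found in the camera images.
- thick_roundel: Plain wood disc, 66 mm in diameter, 12 mm thick, about 32 g, upper face painted (cream with green and red bands). It lies level and loose on a small turned stand, left or right of the rack, its underside 60 mm above the table and its rim overhanging the stand's head by about 13 mm all round. Origin at the centre of its underside, z up through the painted face.
- thin_roundel: The same disc and motif but 6 mm thick, about 18 g, on the other stand. Origin at the centre of its underside, z up through the painted face.
- stand_a: Turned wooden stand under the thick roundel, loose, 0.35 kg, 60 mm tall: head 40 mm in diameter, foot 68 mm. Origin at the centre of its foot.
- stand_b: The same stand under the thin roundel. Origin at the centre of its foot.
- rack: Wooden drying rack, loose on rubber feet, weighted base, 1.2 kg: slides or tips backwards if pushed with more than about 6 N. Origin on the table right below where a roundel's centre comes when fully home; x points level into the slots (mouth towards the robot), y left, z up. Base x -45 to 90, y -56 to 56, z to 20 mm. Four level shelves 4 mm thick, undersides at z 60, 79, 92 and 105 mm, leave three slots.
- mouth (a point): Centre of the front edge of the lowest shelf's upper face: rack x -29, y 0, z 64 mm. Every shelf is a tongue 40 mm wide (y -20 to 20) from here to rack x 0, with open space on both sides for fingers. A roundel let go with its centre at least 5 mm past this edge stays lying in the slot, ready to be pushed on from behind. When home it sticks out 4 mm in front of the tongues.
- back (a point): Midway between the two upright rods, 8 mm thick, at the back of the slots (rack x 30, y 22 and -22, z 64 mm here) that stop a roundel. From rack x 0 to 42 the shelves are 70 mm wide between two upright cheeks (y 35 to 43 and -35 to -43, z 20 to 113 mm), so fingers beside the disc cannot pass x 0.
- slot_tall (a point): Tall bottom slot, opening 15 mm high (rack z 64 to 79 mm), for the thick roundel: the point on its shelf's upper face where the centre of the roundel's underside lies when home. Axes as the rack's.
- slot_narrow (a point): Narrow free slot just above it, opening 9 mm high (rack z 83 to 92 mm), for the thin roundel: the same point on its shelf's upper face. Axes as the rack's.
- dry_roundel: A third roundel, 66 mm in diameter and 6 mm thick, already drying in the top slot of the rack (rack z 96 to 105 mm). Stays where it is. Origin at the centre of its underside.
- palette: Round white porcelain palette with six wells, 106 mm across, 19 mm high, on the table. Origin at its foot's centre.
- brush_rest: Dark wood brush rest, 85 mm long, with a brush 220 mm long lying across it, 30 mm high. Origin at the centre of the rest's underside; the brush lies along its x axis.
- colour_dish: Small white porcelain dish, 64 mm across, 18 mm high. Origin at its foot's centre.
- water_jar: Blue and white porcelain water jar, 124 mm across, 100 mm high. Origin at its foot's centre.
- tin: Green tin, 68 mm across, 110 mm high. Origin at its foot's centre.
Mind the look-alikes: they are no part of the job. What is shaped like the thin_roundel but black or green is not meant.

How it is judged:
By the outcome, as a careful person would: the job done as asked, in the order asked, and still so for the second after the job is handed in, with the robot touching nothing.
It also fails if it takes over 67 s, if anything falls off the work surface, if the arm or the gripper's body presses on something with over 40 N, if the wrist force passes 120 N, or if a joint passes its speed limit or range.

### The arm

A 6-joint arm with a two-finger parallel gripper is mounted at the origin on the work surface. World frame = base frame: x ahead of the robot, y to its left, z up, the work surface at z = 0. Lengths are in mm, angles in rad, forces in N, time in s.
With the tool pointing down it reaches from about 350 to 875 mm from the base axis. Payload 15.5 kg.
Tool frame: the origin (TCP) lies at the very end of the fingers, on their centre line; the grasp point (between the pads) lies 19 mm behind it; z points along the fingers, y is the line along which they close (so a half turn about z gives the same grasp; the last joint's range is limited). The gripper opens to 85 mm and grips with 20 to 120 N. Pads are 22 mm wide; open, the fingers measure 114 mm over their backs; the gripper's body (76 mm by 85 mm) begins 54 mm behind the grasp point. The pads swing forward as they close: fully open they stand 13 mm farther back than shut.
Start: joints at [1.06, 0.494, 1.345, -0, 1.302, -0.096], TCP at [252.447, 571.749, 231.277] pointing down, gripper open.
Joint ranges: [-2.91, 2.91], [-0.82, 2.16], [0.22, 2.67], [-1.22, 4.37], [0.12, 2.79], [-3.08, 3.08]. Speed limits (rad/s): [1.89, 1.89, 2.57, 3.01, 3.01, 3.01].

### API

Orientations are given as [roll, pitch, yaw] about the fixed x, y, z axes, in that order (R = Rz(yaw) Ry(pitch) Rx(roll)).
In Python, from workcell import arm, vision, silhouettes gives the robot as it stands. Calls block until the motion is done:
- arm.move_to(position, orientation): joint-space move of the TCP to a pose.
- arm.move_straight(position, speed=150, attitude=None, f_stop=None): straight line of the TCP; attitude=None keeps the orientation; speed is the mean speed in mm/s. With f_stop (N) it stops when the force on the tool has changed by that much, and returns True; else False.
- arm.move_j(angles): joint-space move.
- arm.move_gripper(opening, grasp_force=None): finger opening in mm; grasp_force is the grip in N (None keeps the last); returns when the fingers have stopped.
- arm.wait(seconds).
- arm.ik(position, orientation): joint angles nearest the present ones, or None.
- arm.get_obs(): the state.
- vision.snapshot(name): name is "scene" or "top" or "wrist"; returns (picture, depth): 480x640x3 uint8, red, green, blue; 480x640 float32, mm along the optical axis (not along the pixel's ray), 0 where there is no reading.
- vision.calibration(name): a dict with "K" (3x3 intrinsics, pixels), "R" (3x3) and "t" (3): a world point X has camera coordinates R X + t; the wrist camera has in their place "hand_eye" (4x4, takes a point from camera to tool coordinates, whose origin is the TCP and whose axes are the flange's). Camera axes: x right, y down, z forward; pixel columns grow to the right and rows downward; lengths in mm; the calibration is good to about 2 mm. The wrist camera is an equidistant fisheye: a pixel r from the principal point sees the ray r / f radians off the axis. A picture is of the moment at which its call begins: read the wrist's pose just before it. calibration takes no time and is no camera call.
A pose or a line that the arm cannot do raises arm.MotionError and nothing moves.
- arm.close_job(): hands the job in; it is judged then, once.
Trained networks look in the newest picture that a camera, given by its name, has taken for a name from the list of things; names that differ only in an ending like _2 or _b are one class to them, and where a whole thing is asked for, a point or a joint stands for the part that bears it (a point fixed in the world has none). Each returns a list of dicts, best first, with "p" (0 to 1); they miss things now and then, are a little off and sometimes report something else, mostly with a low value. They report only what shows in the picture. A call takes as long as a camera call. They do not tell look-alikes from the thing itself.
- silhouettes(target, camera): "mask" (480x640 bool, what is visible of it) and "rect" ([centre column, centre row, width, height] in pixels, round what is visible of it).
The state is a dict: "time_s": time; "qpos": joint angles; "joint_vel": joint speeds; "effort": joint torques, N m; "eef_pos": TCP position; "ee_rot": TCP orientation; "ft_force": force on the tool from outside, world axes, zero at the start; "wrist_torque": the same for the moment, N m; "opening": finger opening in mm; "finger_force": force on a finger pad.
Only numpy, scipy, OpenCV 4.12 (cv2) and the standard library are available. Lean on these libraries where they do the work, as an engineer would, in place of code of your own. Each camera call takes 0.05 s, during which the arm holds its last target. There are 200 camera calls.

## Working session

There is one attempt and no reset: what is moved stays moved. The work goes in short steps, each a Python script; the robot and the scene stay as the last script left them, time stands still between calls to the robot, and variables do not carry over. Pictures are saved under pics/ and viewed, at most 10 in all, crops included, and the job is handed in when it is done.

```bash
mkdir -p pics; ls; python3 - <<'E'
from workcell import arm, vision, silhouettes
import cv2,numpy as np
ims=[]
for n in ("scene","top"):
    p,d=vision.snapshot(n); cv2.imwrite(f"pics/{n}0.png",p[:,:,::-1]); np.savez(f"/tmp/{n}.npz",p=p,d=d)
    c=vision.calibration(n); print(n,c["K"].tolist(),c["R"].round(3).tolist(),c["t"].round(1).tolist())
    for t in ("thick_roundel","thin_roundel","stand_a","rack","dry_roundel"):
        for r in silhouettes(t,n): print(t,r["p"],r["rect"])
print(vision.calibration("wrist"), arm.get_obs()["time_s"])
E
```

```text
pics
scene [[573.1299773874163, 0.0, 318.6246659398601], [0.0, 573.1299773874163, 237.08406700978895], [0.0, 0.0, 1.0]] [[0.15, 0.988, -0.021], [0.689, -0.12, -0.715], [-0.71, 0.093, -0.699]] [-70.7, -318.9, 1789.3]
thick_roundel 0.59 [414.0, 214.1, 26.0, 24.9]
thin_roundel 0.74 [241.1, 302.9, 31.5, 21.2]
thin_roundel 0.55 [174.6, 232.1, 21.2, 19.2]
stand_a 0.71 [192.2, 260.6, 28.9, 20.1]
stand_a 0.7 [412.1, 237.0, 28.6, 16.0]
rack 0.85 [306.0, 288.6, 62.7, 74.5]
dry_roundel 0.57 [301.4, 256.9, 24.5, 10.1]
dry_roundel 0.51 [194.4, 262.2, 31.2, 23.8]
dry_roundel 0.18 [164.5, 317.4, 56.2, 55.9]
top [[526.9780825359775, 0.0, 320.01581093226514], [0.0, 526.9780825359775, 244.4879829421865], [0.0, 0.0, 1.0]] [[0.015, -1.0, -0.006], [-0.994, -0.015, -0.111], [0.111, 0.007, -0.994]] [-4.4, 515.4, 1085.9]
thick_roundel 0.89 [207.2, 249.1, 35.3, 28.8]
thin_roundel 0.91 [477.6, 259.9, 35.3, 36.4]
thin_roundel 0.9 [421.2, 191.1, 32.6, 27.9]
thin_roundel 0.6 [490.4, 312.2, 32.2, 34.1]
stand_a 0.73 [464.7, 260.6, 23.2, 28.3]
stand_a 0.62 [220.3, 257.9, 21.0, 22.8]
rack 0.93 [352.4, 183.2, 52.5, 68.5]
dry_roundel 0.66 [353.2, 189.3, 33.2, 20.5]
{'K': array([[371.64829954,   0.        , 318.61920327],
       [  0.        , 371.64829954, 235.04530308],
       [  0.        ,   0.        ,   1.        ]]), 'hand_eye': array([[-3.10141212e-04, -9.49917182e-01, -3.12501602e-01,
         7.90874639e+01],
       [ 9.99999936e-01, -3.49710612e-04,  7.05754046e-05,
        -1.03395532e+00],
       [-1.76325916e-04, -3.12501560e-01,  9.49917230e-01,
        -1.43708221e+02],
       [ 0.00000000e+00,  0.00000000e+00,  0.00000000e+00,
         1.00000000e+00]])} 0.6
```

View pics/scene0.png

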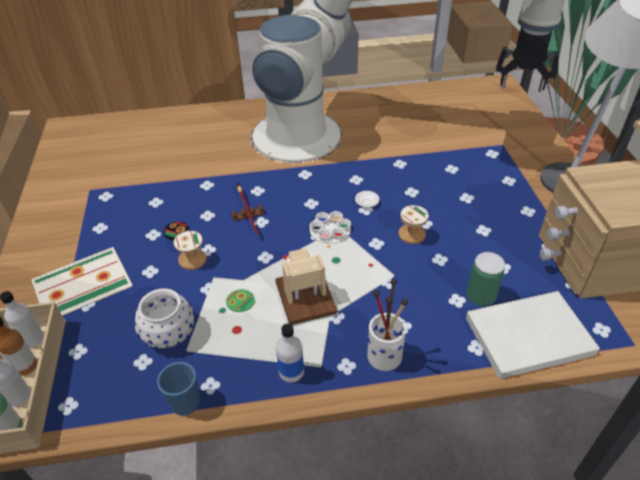

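View pics/top0.png

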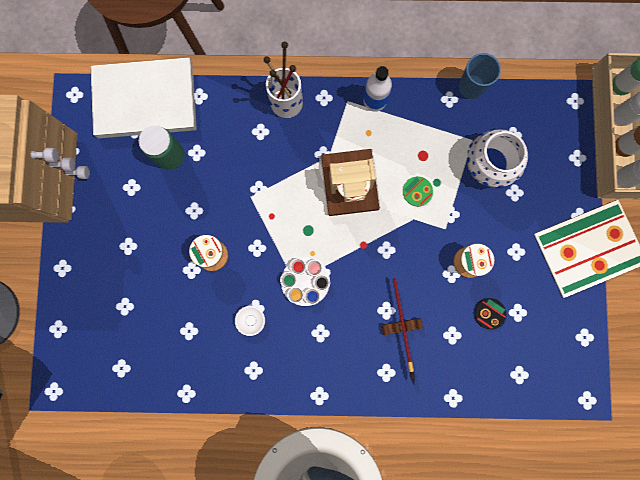

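The top view shows the thick roundel on the left stand (207,249), the thin one on the right stand (477,260) and the rack at (352,183) with its mouth towards the robot. The black (490,312) and green (420,191) discs are look-alikes. Next I'll get rough positions from depth.

```bash
cat > h.py <<'E'
from workcell import arm, vision, silhouettes
import cv2,numpy as np
from scipy.spatial.transform import Rotation as Ro
def cloud(name,d,T=None):
    c=vision.calibration(name);K=c["K"];v,u=np.mgrid[0:480,0:640]
    x=(u-K[0,2])/K[0,0];y=(v-K[1,2])/K[0,0]
    if name=="wrist":
        r=np.hypot(x,y)+1e-9; k=np.tan(np.minimum(r,1.4))/r
        P=np.dstack([x*k*d,y*k*d,d])@c["hand_eye"][:3,:3].T+c["hand_eye"][:3,3]
        P=P@T[0].T+T[1]
    else: P=(np.dstack([x*d,y*d,d])-c["t"])@c["R"]
    P[d<=0]=np.nan
    return P
def pose():
    o=arm.get_obs(); return Ro.from_euler("xyz",o["ee_rot"]).as_matrix(),np.array(o["eef_pos"])
def wsnap(tag):
    T=pose();p,d=vision.snapshot("wrist");cv2.imwrite(f"pics/{tag}.png",p[:,:,::-1]);np.savez(f"/tmp/{tag}.npz",p=p,d=d,R=T[0],t=T[1])
    return p,d,cloud("wrist",d,T)
E
python3 - <<'E'
from h import *
f=np.load("/tmp/top.npz");P=cloud("top",f["d"])
def at(c,r,n=45): return P[r-n:r+n,c-n:c+n].reshape(-1,3)
for nm,c,r in(("thick",207,249),("thin",477,260)):
    Q=at(c,r,28);Q=Q[(Q[:,2]>50)&(Q[:,2]<85)]
    (cx,cy),rad=cv2.minEnclosingCircle(Q[:,:2].astype(np.float32)); print(nm,len(Q),cx,cy,rad,np.median(Q,0),Q[:,2].std())
Q=at(352,183)
for a,b in((10,30),(90,125)):
    q=Q[(Q[:,2]>a)&(Q[:,2]<b)];print(a,len(q),np.median(q,0),cv2.minAreaRect(q[:,:2].astype(np.float32)))
o=arm.get_obs();print(o["ee_rot"],o["opening"],o["ft_force"])
E
```

```text
thick 857 494.7819519042969 234.4097442626953 33.54991912841797 [494.11710615 233.35769183  72.62579378] 2.6083319361173194
thin 841 485.7998962402344 -318.4419860839844 33.60921859741211 [ 485.68449928 -317.38390208   66.81138174] 2.060469821734785
10 1660 [627.35035654 -49.10448806  20.21287499] ((664.9244384765625, -58.78557586669922), (156.4435272216797, 112.54439544677734), 7.902743816375732)
90 1411 [642.19124601 -61.5243614  109.17886204] ((636.68310546875, -62.387062072753906), (76.52699279785156, 86.19205474853516), 7.6573967933654785)
[ 3.14157605e+00 -5.95423771e-06  2.72580737e+00] 85.48035282368015 [ 0.67720179 -0.45051984 -0.47797349]
```

```bash
python3 - <<'E'
from h import *
psi=np.pi+0.136
ori=[np.pi,0,psi-2*np.pi]
def disc(P,tag,c):
    Q=P.reshape(-1,3);Q=Q[(np.hypot(Q[:,0]-c[0],Q[:,1]-c[1])<50)&(Q[:,2]>56)&(Q[:,2]<85)]
    print(tag,len(Q),np.median(Q,0),cv2.minEnclosingCircle(Q[:,:2].astype(np.float32)),cv2.minAreaRect(Q[:,:2].astype(np.float32)))
q=arm.ik([560,-70,230],ori);print(q)
arm.move_to([540,-75,230],ori); p,d,P=wsnap("w_rack")
Q=P.reshape(-1,3);Q=Q[np.hypot(Q[:,0]-632,Q[:,1]+63)<100]
for a,b in((12,28),(95,120),(107,111.5),(111.5,116)):
    z=Q[(Q[:,2]>a)&(Q[:,2]<b)];print(a,len(z),np.median(z,0),cv2.minAreaRect(z[:,:2].astype(np.float32)))
print(silhouettes("rack","wrist")[0]["rect"])
arm.move_to([493,234,150],ori); p,d,P=wsnap("w_thick"); disc(P,"thick",(494,234))
print(arm.get_obs()["qpos"],arm.get_obs()["time_s"])
E
```

```text
[-0.230159    0.40960412  1.49930119  0.          1.23268735 -1.93695533]
12 4948 [611.86456315 -67.94299493  20.93961405] ((635.7452392578125, -63.68682861328125), (96.04171752929688, 112.62432861328125), 7.54544734954834)
95 6824 [639.18287067 -63.74787306 109.99741042] ((637.960205078125, -63.34324264526367), (77.78351593017578, 86.79074096679688), 7.488499641418457)
107 4659 [643.15668116 -63.46165278 110.07617475] ((640.5318603515625, -62.97449493408203), (72.65848541259766, 85.84123229980469), 7.753990173339844)
111.5 829 [652.75062145 -56.65307004 113.87058662] ((640.289794921875, -63.39480972290039), (72.16314697265625, 86.93346405029297), 8.160371780395508)
[317.1, 312.4, 103.2, 128.1]
thick 8118 [493.38523008 233.36705694  73.440945  ] ((496.1395568847656, 233.8457794189453), 33.49073791503906) ((495.90118408203125, 233.6058807373047), (65.62433624267578, 65.46514892578125), 0.7109571695327759)
[ 3.31753890e-01  4.79493375e-01  1.63763388e+00 -2.32031437e-04
  1.02377136e+00 -1.37371984e+00] 4.4833
```

```bash
python3 -c "
import cv2,numpy as np
cv2.imwrite('pics/c1.png',np.hstack([cv2.resize(cv2.imread(f'pics/w_{n}.png'),(400,300)) for n in('rack','thick')]))"
```

```text
(no output)
```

View pics/c1.png

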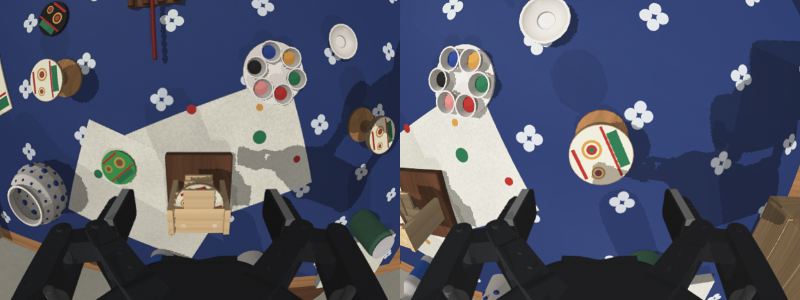

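```bash
cat >> h.py <<'E'
YAW=0.135; ORG=np.array([633.3,-63.8,0]); ORI=[np.pi,0,YAW-np.pi]
RR=Ro.from_euler("z",YAW).as_matrix()
def rk(x,y,z): return list(ORG+RR@np.array([x,y,z]))
def held(P,zlo,zhi):
    R,t=pose();Q=((P.reshape(-1,3)-t)@RR)  # rack axes, relative to TCP
    Q=Q[(np.abs(Q[:,0])<50)&(np.abs(Q[:,1])<31)&(Q[:,2]>zlo)&(Q[:,2]<zhi)]
    (c,s,a)=cv2.minAreaRect(Q[:,:2].astype(np.float32))
    A=np.c_[Q[:,:2],np.ones(len(Q))];k=np.linalg.lstsq(A,Q[:,2],rcond=None)[0]
    print("held",len(Q),"x",np.percentile(Q[:,0],[.5,99.5]),c,s,"plane",k)
E
python3 - <<'E'
from h import *
x,y=495.7,233.7
arm.move_straight([x,y,80],speed=150); arm.move_straight([x,y,44],speed=60)
o=arm.get_obs();print(o["ft_force"],o["eef_pos"])
arm.move_gripper(60,grasp_force=20)
o=arm.get_obs();print(o["opening"],o["finger_force"],o["ft_force"],o["eef_pos"])
arm.move_straight([x,y,70],speed=60); arm.move_straight([x,y,150],speed=150)
p,d,P=wsnap("w_held1"); held(P,15,45)
o=arm.get_obs();print(o["opening"],o["ft_force"],o["time_s"])
E
```

```text
[ 0.69927699  0.05427966 -0.19029093] [495.74556786 233.71087284  43.99975916]
65.62621893689672 21.147910952568054 [-0.60728665 -0.49735312  5.99434052] [495.93665947 233.83351803  44.50829697]
held 21190 x [-32.50676465  31.43818709] (0.4429283142089844, 0.0061626434326171875) (67.00690460205078, 61.98209762573242) plane [3.83643825e-02 1.19241606e-02 2.90595415e+01]
65.18411636436933 [-0.49343833  0.41571452  0.28274055] 7.475
```

View pics/w_held1.png

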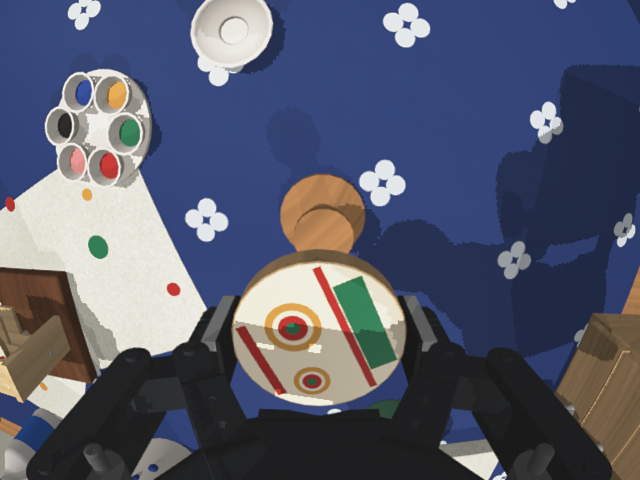

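```bash
python3 - <<'E'
from h import *
for n,lo,hi,c in(("w_thick",66,80,(495.7,233.7)),("w_held1",170,190,(495.7,233.7))):
    f=np.load(f"/tmp/{n}.npz");P=cloud("wrist",f["d"],(f["R"],f["t"])).reshape(-1,3)-[*c,0]
    Q=(P@RR); Q=Q[(np.hypot(Q[:,0],Q[:,1])<26)&(Q[:,2]>lo)&(Q[:,2]<hi)]
    for i in range(4):
        A=np.c_[Q[:,:2],np.ones(len(Q))];k=np.linalg.lstsq(A,Q[:,2],rcond=None)[0];r=Q[:,2]-A@k;Q=Q[np.abs(r)<2.5*r.std()+.1]
    print(n,len(Q),k,r.std())
E
```

```text
w_thick 4878 [-4.25748515e-04  3.52487286e-03  7.35157591e+01] 0.6241313616525442
w_held1 12238 [-2.58431487e-03  5.63313172e-03  1.78219714e+02] 0.5279156409648598
```

```bash
python3 - <<'E'
from h import *
arm.move_to(rk(-85,0,110),ORI); arm.move_straight(rk(-85,0,50.2),speed=120)
print(arm.get_obs()["ft_force"])
s=arm.move_straight(rk(-65,0,50.2),speed=60)
s=arm.move_straight(rk(-18,0,50.2),speed=40,f_stop=2.5)
o=arm.get_obs();print(s,o["ft_force"],(RR.T@(np.array(o["eef_pos"])-ORG)),o["time_s"])
p,d,P=wsnap("w_in1"); p,_=vision.snapshot("scene");cv2.imwrite("pics/c2.png",np.hstack([cv2.resize(cv2.imread("pics/w_in1.png"),(480,360)),cv2.resize(p[210:340,240:355,::-1],(318,360),interpolation=3)]))
E
```

```text
[-0.15838504  0.21798685  0.66711738]
False [ 0.35119096 -0.30653771 -0.35174441] [-1.82225793e+01 -4.16937320e-03  5.01883582e+01] 11.1333
```

View pics/c2.png

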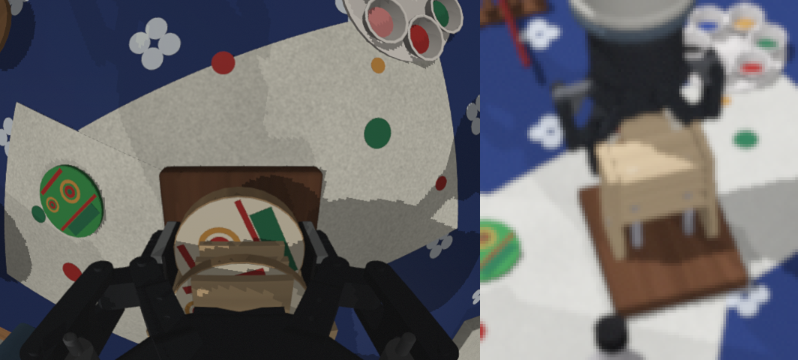

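```bash
cat >> h.py <<'E'
TH=np.radians(35)
TILT=list((Ro.from_matrix(RR)*Ro.from_euler("y",-TH)*Ro.from_matrix(RR.T)*Ro.from_euler("xyz",ORI)).as_euler("xyz"))
def rpos(): return (RR.T@(np.array(arm.get_obs()["eef_pos"])-ORG)).round(2)
def push(zmid):
    dx,dz=11*np.cos(TH),11*np.sin(TH); z=zmid-dz
    arm.move_to(rk(-95,0,z+25),TILT); arm.move_straight(rk(-85-dx+10,0,z),speed=100)
    f0=np.array(arm.get_obs()["ft_force"])
    s=arm.move_straight(rk(-25-dx,0,z),speed=30,f_stop=2.0)
    o=arm.get_obs();print("push",s,"corner x",rpos()[0]+dx,np.array(o["ft_force"])-f0,o["time_s"])
E
python3 - <<'E'
from h import *
print(arm.ik(rk(-52,0,64),TILT))
arm.move_straight(rk(-18,0,49.2),speed=20); print(arm.get_obs()["ft_force"])
arm.move_gripper(84); print(arm.get_obs()["opening"])
arm.move_straight(rk(-95,0,49.2),speed=120)
p,d,P=wsnap("w_out1"); print(arm.get_obs()["time_s"])
E
```

```text
[-0.39073345  0.63206833  2.0974064   1.9847663   0.31983022  2.26445044]
[0.18540685 0.14736823 0.17850526]
84.22032622201755
12.6583
```

View pics/w_out1.png

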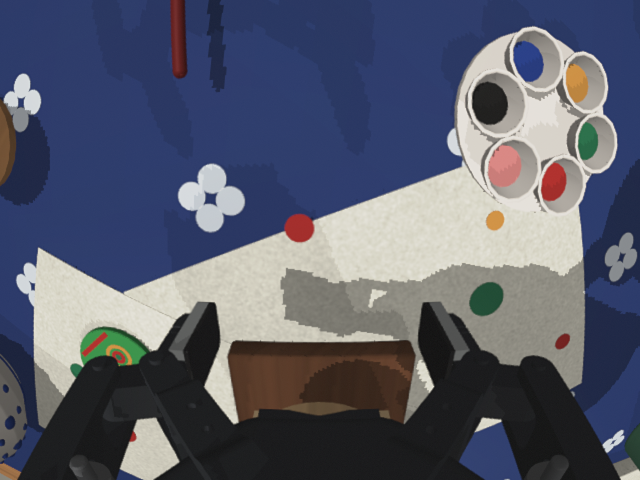

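```bash
python3 - <<'E'
from h import *
print(arm.get_obs()["qpos"].round(2) if hasattr(arm.get_obs()["qpos"],"round") else arm.get_obs()["qpos"])
for d in (12,18,22,26,35):
    t=np.radians(d)
    T=lambda psi:list((Ro.from_euler("z",YAW)*Ro.from_euler("y",-t)*Ro.from_euler("xyz",[np.pi,0,psi])).as_euler("xyz"))
    for psi in(-np.pi,):
        for x in(-95,-43): 
            q=arm.ik(rk(x,0,66),T(psi)); print(d,x,None if q is None else np.round(q,2))
E
```

```text
[-0.25  0.63  1.72  0.    0.79 -1.96]
12 -95 [-0.31  0.56  1.88  0.18  0.52 -2.16]
12 -43 [-0.26  0.6   1.76  0.14  0.59 -2.08]
18 -95 [-0.34  0.55  1.97  0.4   0.37 -2.4 ]
18 -43 [-0.29  0.59  1.85  0.3   0.44 -2.25]
22 -95 [-0.36  0.55  2.02  0.68  0.29 -2.7 ]
22 -43 [-0.31  0.59  1.9   0.5   0.34 -2.46]
26 -95 None
26 -43 [-0.33  0.59  1.96  0.84  0.27 -2.81]
35 -95 [-0.45  0.62  2.19  2.11  0.38  2.07]
35 -43 [-0.38  0.63  2.08  1.93  0.31  2.33]
```

```bash
sed -i 's/TH=np.radians(35)/TH=np.radians(18)/' h.py; python3 - <<'E'
from h import *
arm.move_straight(rk(-95,0,85),speed=150)
arm.move_gripper(0)
push(70)
p,_=vision.snapshot("scene");cv2.imwrite("pics/s2.png",cv2.resize(p[200:350,220:380,::-1],(640,600),interpolation=3))
arm.move_straight(rk(-95,0,75),speed=120)
E
```

```text
push True corner x -31.838378320753307 [-0.68377058  0.03751603 -0.46984603] 16.0333
```

```bash
python3 - <<'E'
from h import *
arm.move_to([485,-318,150],ORI); arm.move_gripper(85)
p,d,P=wsnap("w_thin")
Q=P.reshape(-1,3);Q=Q[(np.hypot(Q[:,0]-485.7,Q[:,1]+318)<50)&(Q[:,2]>56)&(Q[:,2]<85)]
print(len(Q),np.median(Q,0),cv2.minEnclosingCircle(Q[:,:2].astype(np.float32)),cv2.minAreaRect(Q[:,:2].astype(np.float32)))
q=((Q-ORG)@RR); print(q.min(0),q.max(0),arm.get_obs()["time_s"])
E
```

```text
7682 [ 484.94005492 -319.67982668   67.45049268] ((487.0751953125, -319.4167785644531), 33.45649719238281) ((486.6435241699219, -319.5282897949219), (65.7619857788086, 65.76204681396484), 6.675223350524902)
[-212.61360182 -266.59515184   60.22928846] [-146.78187601 -200.74915469   69.77244412] 18.5167
```

```bash
python3 -c "
import cv2,numpy as np
cv2.imwrite('pics/c3.png',np.hstack([cv2.resize(cv2.imread('pics/s2.png'),(400,375)),cv2.resize(cv2.imread('pics/w_thin.png'),(400,375))]))"
```

```text
(no output)
```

View pics/c3.png

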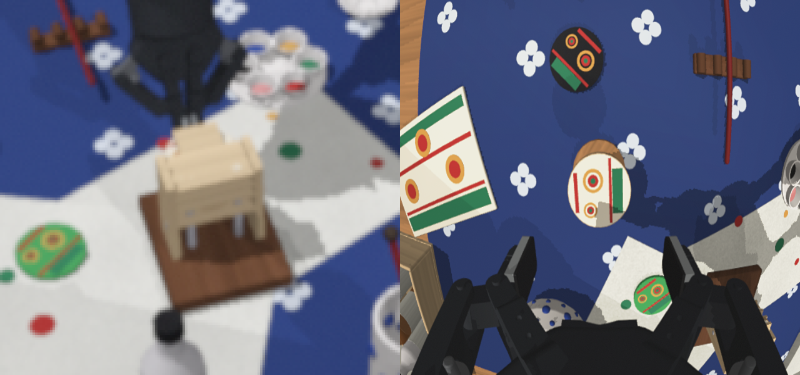

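```bash
python3 - <<'E'
from h import *
x,y=486.6,-319.5
arm.move_straight([x,y,80],speed=150); arm.move_straight([x,y,43],speed=60)
arm.move_gripper(60,grasp_force=20)
o=arm.get_obs();print(o["opening"],o["finger_force"],o["eef_pos"],o["ft_force"])
arm.move_straight([x,y,70],speed=60); arm.move_straight([x,y,150],speed=150)
p,d,P=wsnap("w_held2")
P=(P.reshape(-1,3)-[x,y,150])@RR;Q=P[(np.hypot(P[:,0],P[:,1])<26)&(P[:,2]>15)&(P[:,2]<32)]
for i in range(4):
    A=np.c_[Q[:,:2],np.ones(len(Q))];k=np.linalg.lstsq(A,Q[:,2],rcond=None)[0];r=Q[:,2]-A@k;Q=Q[np.abs(r)<2.5*r.std()+.1]
D=P[(np.abs(P[:,1])<31)&(np.abs(P[:,0])<50)&(P[:,2]>18)&(P[:,2]<30)]
print(k,len(Q),"x",np.percentile(D[:,0],[.3,99.7]),arm.get_obs()["time_s"],arm.get_obs()["opening"])
E
```

```text
64.73232408113485 20.766554474830627 [ 486.79445816 -319.64903929   43.5992073 ] [-0.34318534  0.95804712  4.88708141]
[-1.65221551e-03  4.20502547e-03  2.30247006e+01] 11642 x [-32.95261994  31.26164718] 21.55 64.86582291581183
```

```bash
python3 - <<'E'
from h import *
arm.move_to(rk(-90,0,115),ORI); arm.move_straight(rk(-85,0,68.5),speed=120)
arm.move_straight(rk(-65,0,68.5),speed=60)
s=arm.move_straight(rk(-20,0,68.5),speed=40,f_stop=2.5)
o=arm.get_obs();print(s,o["ft_force"],rpos(),o["time_s"])
p,d,P=wsnap("w_in2")
E
```

```text
False [-0.07576754  0.22815191  0.13514816] [-2.026e+01  1.000e-02  6.850e+01] 24.8417
```

View pics/w_in2.png

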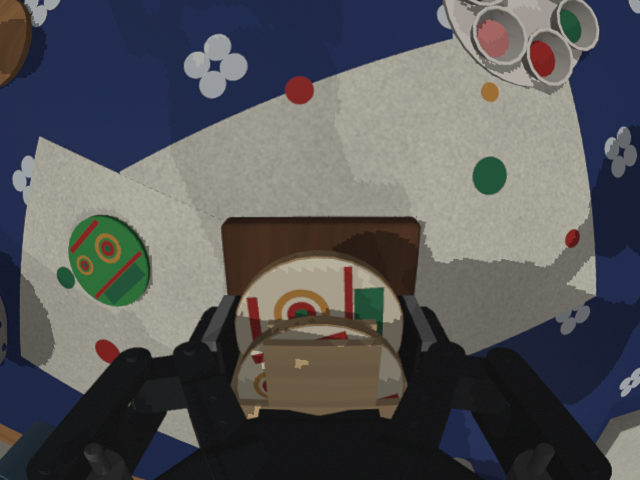

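The thin disc is under the dry roundel, level at (320,300) and centred on the tongue. I'll release it and push it home.

```bash
python3 - <<'E'
from h import *
arm.move_straight(rk(-20,0,67.4),speed=20); print(arm.get_obs()["ft_force"])
arm.move_gripper(84)
arm.move_straight(rk(-95,0,67.4),speed=120); arm.move_straight(rk(-95,0,100),speed=120)
arm.move_gripper(0)
push(86)
arm.move_straight(rk(-110,0,95),speed=120)
arm.move_to(rk(-120,0,230),ORI)
p,d,P=wsnap("w_end")
q=(P.reshape(-1,3)-ORG)@RR; q=q[(np.abs(q[:,1])<12)&(q[:,0]>-60)&(q[:,0]<60)]
for n,a,b in(("tall",65,79),("thin",84,92),("dry",97,104.5),("top",104.5,113)):
    z=q[(q[:,2]-1.3>a)&(q[:,2]-1.3<b)]; print(n,len(z),np.percentile(z[:,0],[0,1,5]) if len(z) else "")
cv2.imwrite("pics/end.png",cv2.resize(p[200:440,200:440,::-1],(600,600),interpolation=3))
print(arm.get_obs()["time_s"])
E
```

```text
[ 0.03572622 -0.04998296  0.32644188]
push True corner x -31.38837832075331 [-2.26790715 -0.35580633  0.98488595] 29.6667
tall 0 
thin 0 
dry 0 
top 109 [28.6763044  28.80967992 29.19930393]
31.225
```

View pics/end.png

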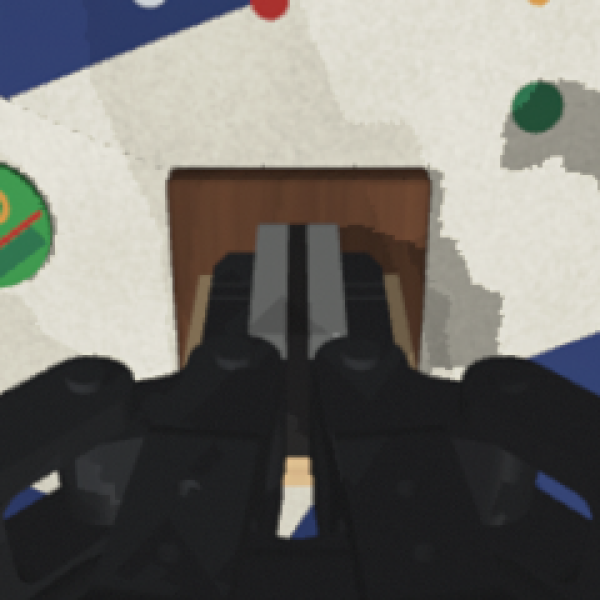

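```bash
python3 - <<'E'
from h import *
arm.move_to(rk(-230,0,60),[np.pi,0,YAW])
p,d,P=wsnap("w_end2")
q0=(P-ORG)@RR; q=q0.reshape(-1,3); q=q[(np.abs(q[:,1])<45)&(q[:,0]>-60)&(q[:,0]<60)]
for z in range(18,116,3):
    s=q[(np.abs(q[:,2]-z)<1.5)&(np.abs(q[:,1])<8)]
    if len(s)>3: print(z,len(s),np.percentile(s[:,0],[5,50]).round(1))
vis=(np.abs(q0[...,1])<50)&(np.abs(q0[...,0])<60)&(q0[...,2]>15)
v,u=np.nonzero(vis);print(u.min(),u.max(),v.min(),v.max(),arm.get_obs()["time_s"])
c=p[max(v.min()-10,0):v.max()+10,u.min()-10:u.max()+10,::-1];k=min(800/c.shape[1],600/c.shape[0])
cv2.imwrite("pics/end2.png",cv2.resize(c,None,fx=k,fy=k,interpolation=3))
E
```

```text
Traceback (most recent call last):
ValueError: zero-size array to reduction operation minimum which has no identity
```

```bash
python3 - <<'E'
from h import *
t=list((Ro.from_euler("z",YAW)*Ro.from_euler("y",-np.radians(20))*Ro.from_euler("x",np.pi)).as_euler("xyz"))
arm.move_to(rk(-165,0,85),t)
p,d,P=wsnap("w_end2")
q0=(P-ORG)@RR; q=q0.reshape(-1,3); q=q[(np.abs(q[:,1])<45)&(q[:,0]>-60)&(q[:,0]<60)]
for z in range(18,116,3):
    s=q[(np.abs(q[:,2]-z)<1.5)&(np.abs(q[:,1])<8)]
    if len(s)>3: print(z,len(s),np.percentile(s[:,0],[5,50]).round(1))
vis=(np.abs(q0[...,1])<50)&(np.abs(q0[...,0])<60)&(q0[...,2]>15)
print(vis.sum(),arm.get_obs()["time_s"])
if vis.sum():
    v,u=np.nonzero(vis)
    c=p[max(v.min()-10,0):v.max()+10,max(u.min()-10,0):u.max()+10,::-1];k=min(800/c.shape[1],600/c.shape[0])
    cv2.imwrite("pics/end2.png",cv2.resize(c,None,fx=k,fy=k,interpolation=3))
E
```

```text
18 74 [-44.1 -43.2]
21 1148 [-41.7 -26. ]
24 22 [-38.5 -26.9]
66 63 [-32.7 -32. ]
69 87 [-32.7 -31.9]
72 75 [-32.6 -32.1]
75 112 [-32.7 -31.8]
78 214 [-32.1 -30. ]
84 54 [-32.4 -31.8]
87 101 [-32.6 -31.9]
90 306 [-32.2 -30.2]
93 7 [-32.5 -30.3]
96 26 [-32.  -31.4]
99 125 [-32.5 -31.7]
102 296 [-32.3 -30.2]
105 181 [-32.2 -28.8]
108 16 [-29.  -28.2]
15257 34.7083
```

View pics/end2.png

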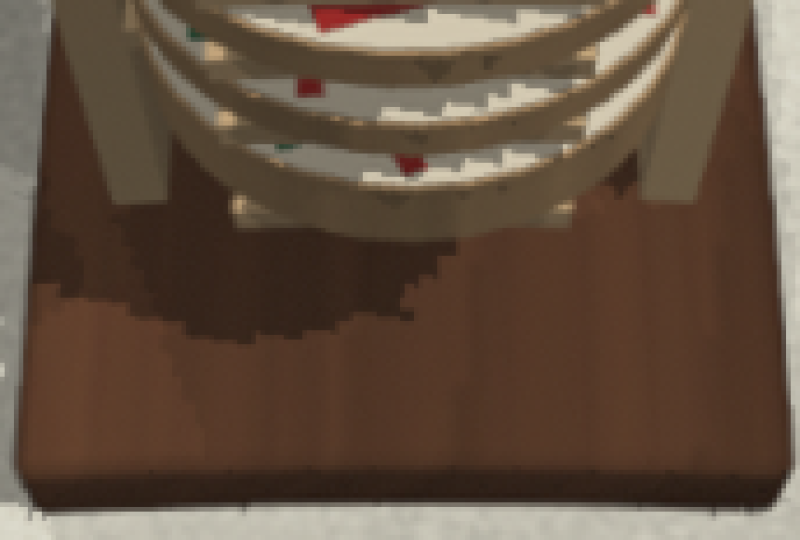

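All three rims sit in the same plane, at rack x ≈ -32, and all three discs are level. The base front is unmoved at about -44, and the arm is clear of everything.

```bash
python3 -c "
from h import *
arm.move_straight(rk(-180,0,160),speed=150)
print(arm.close_job())"
```

```text
the job is handed in; nothing more can be done
None
```

Both roundels are in the rack, thick in the tall bottom slot and thin in the narrow one above. Both are level and pushed home, the rack and dry roundel look undisturbed, and I handed the job in at about 35 s of the 67 s allowed.

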